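# Put the lying spice jar back in its drawer cradle

### The arm

A 6-joint arm with a two-finger parallel gripper is mounted at the origin on a cart in front of the work surface, level with it; the furniture and walls round the work are solid. World frame = base frame: x ahead of the robot, y to its left, z up, the work surface at z = 0. Lengths are in mm, angles in degrees, forces in N, time in s.
With the tool pointing down it reaches from about 300 to 850 mm from the base axis. Payload 4.2 kg.
Tool frame: the origin (TCP) lies midway between the tips of the shut fingers; the grasp point (between the pads) lies 19 mm behind it; x points along the fingers, y is the direction in which the jaws open and shut, and the axes are right-handed (so a half turn about x gives the same grasp; the last joint's range is limited). The gripper opens to 91 mm and grips with 3 to 60 N. Pads are 32 mm wide; open, the fingers measure 118 mm over their backs; the gripper's body (76 mm by 178 mm) begins 60 mm behind the grasp point.
Start: joints at [-75.917, 18.312, 89.639, -0, 72.044, -1.146], TCP at [151.044, -554.823, 213.976] pointing down, gripper open.
Joint ranges: [-177.97, 177.97], [-48.28, 115.42], [12.27, 149.76], [-77.06, 257.06], [2.81, 150.46], [-146.56, 146.56]. Speed limits (degrees/s): [147.25, 147.25, 180, 180, 180, 180].

### API

Orientations are given as [roll, pitch, yaw] about the fixed x, y, z axes, in that order (R = Rz(yaw) Ry(pitch) Rx(roll)).
In Python, from workcell import * gives the robot as it stands.
- The arm moves only by the shell command python3 -m handwheel 'ROWS' [FORCE]. ROWS is a JSON object of lists of equal length, an entry for each row: "gripper": the closure, from 0 (fully open) to 1 (shut); "offset": the shift along the tool's x, y, z in mm, a list of three; "rot": the turn, a rotation vector about the tool's x, y, z in degrees, a list of three. A call has 1 to 5 rows; each row is the pose to reach, as a shift and turn from the pose commanded when the call began, along the tool's axes at that moment; what a row does not reach only later rows make up. A row lasts 1/12 s, in which the tool goes at most 41.7 mm and 7.16 degrees, less where a joint would pass 70% of its speed; a pose out of reach is approached as far as the arm can. A call with a gripper value outside its range is refused whole. The fingers move at their own pace and stop on an object; FORCE is the grip in N (left out, the last holds). Time passes only in rows, so rows that repeat a pose let the fingers close. It gives the time, the measured TCP pose, the force and the opening at its end, in the units of the state.
- state(): the state, without advancing time (a new reading comes with each control period).
- grab_frame(name): name is "scene" or "top" or "wrist"; returns the picture (384x512x3 uint8, red, green, blue); there is no depth.
- camera_params(name): a dict with "fx", "fy", "cx", "cy" (pixels), "position" and "attitude" of the camera in the world; the wrist camera has in their place "hand_eye" (4x4, takes a point from camera to tool coordinates, whose origin is the TCP and whose axes are the tool frame's). Camera axes: x right, y up, looking along -z (the intrinsics and any distortion apply to the point x, -y, -z); pixel columns grow to the right and rows downward; lengths in mm; the calibration is good to about 2 mm. A picture is of the moment at which its call begins: read the wrist's pose just before it. camera_params takes no time and is no camera call.
- job_done(): hands the job in, once; it reports no verdict.
The state is a dict: "time_s": time; "qpos": joint angles; "qvel": joint speeds; "effort": joint torques, N m; "ee_pos": TCP position; "ee_rot": TCP orientation; "force": force on the tool from outside, world axes, zero at the start; "torque": the same for the moment, N m; "gripper_width": finger opening in mm.
Only numpy, scipy, OpenCV 4.12 (cv2) and the standard library are available. Lean on these libraries where they do the work, as an engineer would, in place of code of your own. Each camera call takes 0.05 s, during which the arm holds its last target.

### The job

Put away the spice jar that lies on its side on the worktop in front of the sink: pull the little cabinet's drawer right out, lay the jar in the empty middle cradle between the two other jars and lower it until it rests there before you let go (either end may face forward), then push the drawer fully shut. Leave the other jars in their cradles and the jar, salt shaker and pepper mill standing to the left of the lying jar where they are.

Things in the scene. Friction and masses are not known exactly. Their poses are not given: they have to be found in the camera images.
- jar_mid (a point): the lying spice jar: a clear glass cylinder with white cap, 40 mm in diameter and 109 mm long (110 g), lying on its side on the worktop in front of the sink. The point is its centre, on its axis, half-way along; its z axis runs along the jar towards the cap. It can roll.
- cradle (a point): the empty middle one of three V-shaped metal cradles in the drawer, 90 mm apart. The point is where the 40 mm jar's centre lies when it rests there; it moves with the drawer. x runs along the cradle, away from the drawer's front, y to the left seen from the robot, z up. The V's sides rise at 35 degrees to edges 16 mm either side of and 13 mm below the point; its bottom is 24.5 mm below
- cab_drawer0 (a joint): the drawer: 0 is shut, grows as it is pulled out towards the robot along minus x of the cradle; 0.126 m is fully out, against its stop. It moves easily (about 1 to 2 N) and stays where it is left.
- cab_drawer0_handle (a point): the drawer's round knob: a disc 28 mm in diameter and 16 mm thick on a 12 mm neck, in the middle of the drawer's front, 62 mm above the worktop. The point is the disc's centre, 35 mm in front of the drawer's face; axes as for the cradle. It can be pinched from above, left and right.
- cradle_left (a point): the same point of the left cradle (left as seen from the robot), which holds a jar
- cradle_right (a point): the same point of the right cradle, which holds a jar
- jar_left_mid (a point): spice jar with green cap, 44 mm in diameter, 99 mm long, lying in the left cradle; its centre, z along the jar
- jar_right_mid (a point): spice jar with dark cap, 41 mm in diameter, 104 mm long, lying in the right cradle; its centre, z along the jar
- standing_jar_mid (a point): a standing spice jar with white cap, 46 mm in diameter, 109 mm tall; its centre. Not to be moved.
- salt_mid (a point): glass salt shaker, 44 mm in diameter, 90 mm tall, standing; its centre. Not to be moved.
- mill_mid (a point): wooden pepper mill, 58 mm in diameter, 170 mm tall, standing; its centre. Not to be moved.
- cab: low wooden cabinet on the worktop, 190 mm deep, 280 wide, 100 high, with one drawer; front turned roughly to the robot. Origin: centre of its underside; x points to its back. With the drawer fully out, the cabinet's front edge is 55 mm behind the middle cradle's point. The drawer's walls rise 30 mm above that point; low cross bars end the cradles 58 mm before and behind it (tops 10 mm below it)

How it is judged (in metres and radians):
On the way, in this order (a step that is already met when the one before it is completed fails the run):
1. the drawer is pulled out, at least 115 mm (value of joint cab_drawer0 above 0.115 m), for 0.2 s.
2. the jar rests in the middle cradle while the gripper still holds it (y of jar_mid in the frame of cradle between -0.004 and 0.004 m and z of jar_mid in the frame of cradle between -0.004 and 0.004 m and x of jar_mid in the frame of cradle between -0.02 and 0.02 m and angle between the z axis of jar_mid and the x axis of cradle, either way round below 0.08 rad and contact force between jar and cab above 0.15 N and contact force between the fingers and jar above 0.5 N), for 0.1 s.
3. the jar is let go, resting in the middle cradle, with the drawer still out (y of jar_mid in the frame of cradle between -0.004 and 0.004 m and z of jar_mid in the frame of cradle between -0.004 and 0.004 m and x of jar_mid in the frame of cradle between -0.02 and 0.02 m and angle between the z axis of jar_mid and the x axis of cradle, either way round below 0.08 rad and contact force between the fingers and jar below 0.05 N and value of joint cab_drawer0 above 0.05 m), for 0.1 s.
At the end, for the whole second after the job is handed in: the jar lies at rest in the middle cradle (its centre within 4 mm across and in height and 20 mm along, its axis within 0.08 rad of the cradle's) and the drawer is shut to within 6 mm (y of jar_mid in the frame of cradle between -0.004 and 0.004 m and z of jar_mid in the frame of cradle between -0.004 and 0.004 m and x of jar_mid in the frame of cradle between -0.02 and 0.02 m and angle between the z axis of jar_mid and the x axis of cradle, either way round below 0.08 rad and value of joint cab_drawer0 below 0.006 m and linear speed of jar below 0.02 m/s and angular speed of jar below 0.3 rad/s); the robot touches nothing.
It fails at once if a jar in a side cradle is lifted or pushed out of it (8 mm across or up) ((z of jar_left_mid in the frame of cradle_left above 0.008 m or y of jar_left_mid in the frame of cradle_left above 0.008 m or y of jar_left_mid in the frame of cradle_left below -0.008 m) or (z of jar_right_mid in the frame of cradle_right above 0.008 m or y of jar_right_mid in the frame of cradle_right above 0.008 m or y of jar_right_mid in the frame of cradle_right below -0.008 m)).
It fails at once if the standing spice jar is moved more than 25 mm (distance of standing_jar_mid from where it was at the start of the episode above 0.025 m).
It fails at once if the salt shaker is moved more than 25 mm (distance of salt_mid from where it was at the start of the episode above 0.025 m).
It fails at once if the pepper mill is moved more than 25 mm (distance of mill_mid from where it was at the start of the episode above 0.025 m).
It also fails if it takes over 64 s, if anything falls off the work surface, if the arm or the gripper's body presses on something with over 40 N, if the wrist force passes 120 N, or if a joint passes its speed limit or range.

## Working session

There is one attempt and no reset: what is moved stays moved. The work goes in short steps, Python scripts to look and compute and a shell command to move; the robot and the scene stay as the last step left them, time stands still between calls to the robot, and variables do not carry over. Pictures are saved under pics/ and viewed, and the job is handed in when it is done.

```bash
mkdir -p pics; ls
python3 - <<'E'
from workcell import *
import cv2
print(state())
for n in ("scene","top","wrist"):
    print(n,camera_params(n))
    cv2.imwrite(f"pics/{n}0.png",grab_frame(n)[:,:,::-1])
E
```

```text
pics
{'time_s': 0.0, 'qpos': array([-7.59173892e+01,  1.83513097e+01,  8.97071176e+01,  4.30287297e-04,
        7.20451898e+01, -1.14667730e+00]), 'qvel': array([-0.05026726,  0.0019675 ,  0.02207451, -0.04556583,  0.12276397,
       -0.00913802]), 'effort': array([ 3.87509510e-05, -4.12458086e+01, -2.31969559e+01,  7.24529405e-02,
        4.58184828e-02, -1.50873384e-04]), 'ee_pos': array([ 150.91134521, -554.30332704,  213.11880133]), 'ee_rot': array([-91.37288626,  89.89638207, 103.85626885]), 'force': array([-0.48004558, -0.65021033,  0.29044499]), 'torque': array([-0.02696719,  0.01472567,  0.03895738]), 'gripper_width': 90.99770702295582}
scene {'fx': 490.4757444141807, 'fy': 490.4757444141807, 'cx': 252.36089822781298, 'cy': 185.43831078143577, 'position': array([-632.54609356, 1476.79561609,  897.5958776 ]), 'attitude': array([  66.02808768,    0.16040727, -139.3342944 ])}
top {'fx': 465.0838037309633, 'fy': 465.0838037309633, 'cx': 251.85750235628134, 'cy': 196.07641414840325, 'position': array([-152.24226677, -140.15061993, 1552.85734836]), 'attitude': array([ 25.71695247,   0.69796346, -71.65589966])}
wrist {'fx': 305.1871835671818, 'fy': 305.1871835671818, 'cx': 254.05496753440747, 'cy': 184.50756930765175, 'hand_eye': array([[-4.54195583e-04,  2.50035464e-01, -9.68236573e-01,
        -1.70523430e+02],
       [ 9.99999370e-01, -8.80609293e-04, -6.96502145e-04,
         6.29820543e-01],
       [-1.02678836e-03, -9.68236279e-01, -2.50034906e-01,
        -7.10804522e+01],
       [ 0.00000000e+00,  0.00000000e+00,  0.00000000e+00,
         1.00000000e+00]])}
```

View pics/scene0.png

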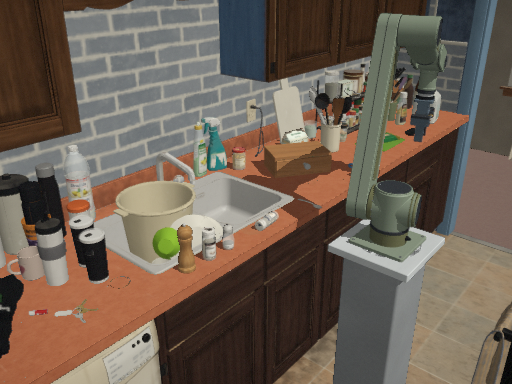

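View pics/top0.png

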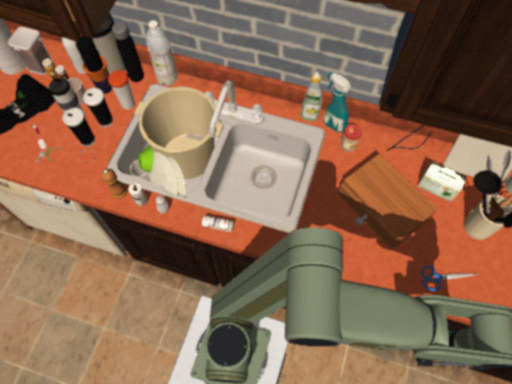

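View pics/wrist0.png

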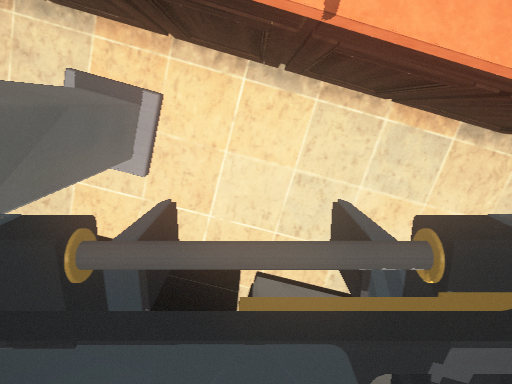

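The scene view shows the cabinet at about (298,158) and the lying jar at (266,219). The top view has the cabinet at (387,200) with its knob at about (361,219), and the jar at (218,223). I'll write the helpers and enlarge these areas.

```bash
cat > h.py <<'E'
from workcell import *
import cv2, numpy as np
from scipy.spatial.transform import Rotation as Ro
from scipy.optimize import least_squares
def R(e): return Ro.from_euler('xyz',e,degrees=True).as_matrix()
def cam(n,st=None):
    c=camera_params(n)
    if n=='wrist':
        st=st or state(); T=np.eye(4);T[:3,:3]=R(st['ee_rot']);T[:3,3]=st['ee_pos']
        H=T@np.array(c['hand_eye']); return c,H[:3,:3],H[:3,3]
    return c,R(c['attitude']),np.array(c['position'])
def proj(C,P):
    c,r,t=C; p=(np.atleast_2d(P)-t)@r
    return np.c_[c['cx']+c['fx']*p[:,0]/-p[:,2], c['cy']-c['fy']*p[:,1]/-p[:,2]]
def onz(C,uv,z):
    c,r,t=C; d=r@np.array([(uv[0]-c['cx'])/c['fx'],-(uv[1]-c['cy'])/c['fy'],-1])
    return t+d*(z-t[2])/d[2]
def crop(img,x0,y0,x1,y1,k,f):
    im=cv2.resize(img[y0:y1,x0:x1,::-1],None,fx=k,fy=k,interpolation=cv2.INTER_CUBIC)
    for i in range((x0+9)//10*10,x1,10):
        cv2.line(im,((i-x0)*k,0),((i-x0)*k,4),(255,255,0),1)
        if i%20==0: cv2.putText(im,str(i),((i-x0)*k,14),0,.35,(255,255,0),1)
    for i in range((y0+9)//10*10,y1,10):
        cv2.line(im,(0,(i-y0)*k),(4,(i-y0)*k),(255,255,0),1)
        if i%20==0: cv2.putText(im,str(i),(5,(i-y0)*k+4),0,.35,(255,255,0),1)
    cv2.imwrite('pics/'+f,im)
E
python3 - <<'E'
from h import *
t=cv2.imread('pics/top0.png')[:,:,::-1]; s=cv2.imread('pics/scene0.png')[:,:,::-1]
crop(t,320,140,450,250,6,'tc.png'); crop(t,90,160,250,240,5,'tj.png')
crop(s,160,190,300,280,5,'sj.png');crop(s,250,130,350,185,7,'sc.png')
C=cam('top'); S=cam('scene')
print(proj(C,[[0,0,0]]),proj(S,[[0,0,0]]))
print(onz(C,(218,223),20),onz(S,(266,219),20),onz(C,(361,219),62),onz(C,(387,200),100))
E
```

```text
[[231.08105048 354.36432263]] [[387.20341853 240.02158205]]
[404.34013566 191.16073564  20.        ] [410.37920709 186.71451783  20.        ] [ 556.88984216 -284.34268234   62.        ] [ 635.93692335 -349.99001653  100.        ]
```

View pics/tc.png

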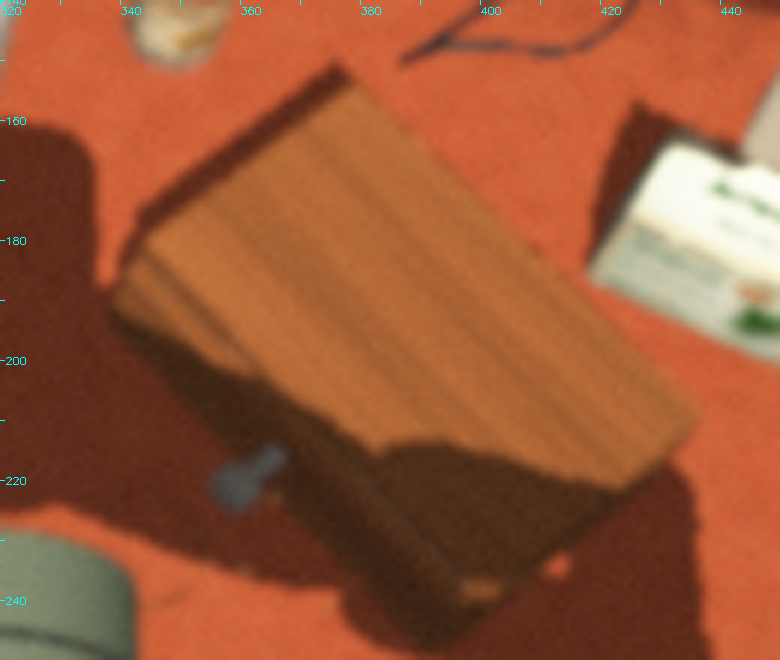

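View pics/tj.png

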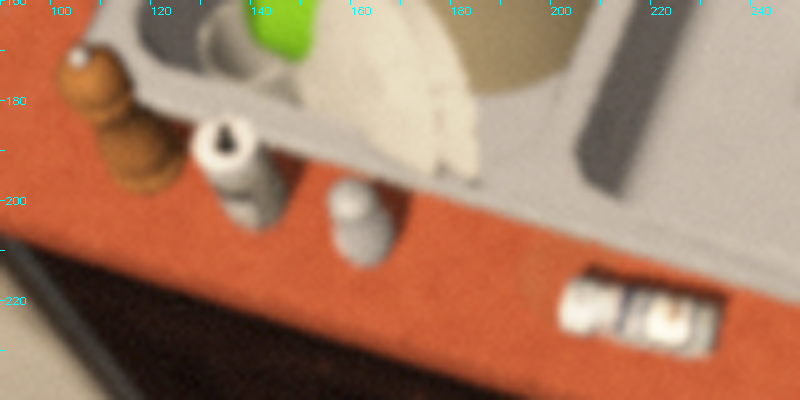

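View pics/sj.png

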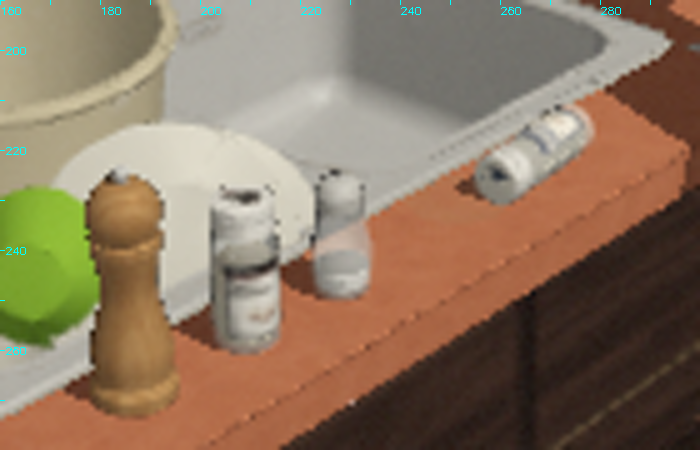

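View pics/sc.png

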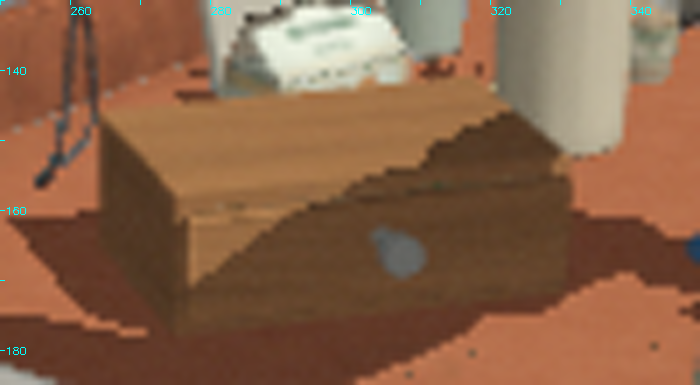

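Run:
```python
from h import *
C=cam('top'); S=cam('scene')
ct=[((-95,140,100),(342,180)),((95,140,100),(375.5,154)),((95,-140,100),(435,209)),((-95,-140,100),(400,239)),((-95,140,0),(338,192)),((-95,-140,0),(392,248))]
cs=[((-95,140,100),(275.5,158.5)),((95,140,100),(264.5,146.5)),((-95,-140,100),(331,155.5)),((95,-140,100),(316.5,142)),((-95,140,0),(275,178)),((-95,-140,0),(330,171))]
def w(p,L):
    a=np.radians(p[2]);c,s=np.cos(a),np.sin(a);L=np.atleast_2d(L).astype(float)
    return np.c_[p[0]+c*L[:,0]-s*L[:,1],p[1]+s*L[:,0]+c*L[:,1],L[:,2]]
def f(p):
    k=(p[3],0,62)
    r=[proj(C,w(p,[a for a,_ in ct]+[k]))-np.array([b for _,b in ct]+[(359,220.5)]),
       proj(S,w(p,[a for a,_ in cs]+[k]))-np.array([b for _,b in cs]+[(306.5,166.5)])]
    return np.concatenate(r).ravel()
r=least_squares(f,[636,-350,-30,-130],loss='soft_l1')
print(r.x,f(r.x).reshape(-1,2).round(1).tolist()); print(w(r.x,(r.x[3],0,62)))
# jar: axis ends
def g(p):
    a=p[2]; u=np.array([np.cos(a),np.sin(a),0])*54.5; c=np.array([p[0],p[1],20])
    P=[c+u,c-u]
    return np.r_[proj(C,P)-[(202,221),(232.5,227)],proj(S,P)-[(257,226),(273.5,213.5)]].ravel()
r=least_squares(g,[405,190,1.5]); print(r.x,np.degrees(r.x[2]),r.fun.round(1))
# standing items bases
for n,uv in (('salt',(161,211)),('jar',(141,203)),('mill',(118,196))): print(n,onz(C,uv,5))
for n,uv in (('salt',(227,248)),('jar',(207,259)),('mill',(187,270))): print(n,onz(S,uv,5))
print(onz(C,(216,217),0),onz(C,(190,196),0),onz(C,(240,216),0))
```

```text
[ 661.73319234 -353.31214089  -33.76040075 -135.3865214 ] [[-0.4, 0.8], [4.9, -2.1], [3.7, -1.7], [-0.7, 0.8], [-0.8, 1.3], [-0.5, 1.8], [-0.3, -0.1], [-0.5, -0.5], [-1.4, -1.7], [0.5, -3.3], [-0.4, -2.3], [-0.3, 0.1], [0.2, 0.8], [0.0, -0.8]]
[[ 549.17706962 -278.07498641   62.        ]]
[403.13389967 193.94089874   1.67178907] 95.7864577285816 [ 0.4 -0.9 -0.5 -0.9  1.2 -0.   0.5  1.3]
salt [389.67672508 408.57774212   5.        ]
jar [396.52557721 491.4736254    5.        ]
mill [396.28764333 584.69274697   5.        ]
salt [395.47686178 419.49766509   5.        ]
jar [398.04982259 514.26734906   5.        ]
mill [400.43666895 602.18189278   5.        ]
[431.44995723 210.50771491   0.        ] [481.04060867 331.76312983   0.        ] [462.19147116 128.89110938   0.        ]
```

```bash
cat >> h.py <<'E'
def target(pos,az):
    """tool down; tool y axis pointing at azimuth az(deg). returns R"""
    a=np.radians(az); x=np.array([0,0,-1.]); y=np.array([np.cos(a),np.sin(a),0]); z=np.cross(x,y)
    return np.c_[x,y,z]
def rel(pos,az,st=None):
    st=st or state(); r=R(st['ee_rot']); 
    Rt=target(pos,az)
    print('offset',(r.T@(np.array(pos)-st['ee_pos'])).round(1),'rot',np.degrees(Ro.from_matrix(r.T@Rt).as_rotvec()).round(1))
E
python3 - <<'E'
from h import *
print(R(state()['ee_rot']).round(3))
for az in (56,-124): rel((549,-278,200),az)
E
```

```text
[[-0.     0.263 -0.965]
 [ 0.001 -0.965 -0.263]
 [-1.    -0.001 -0.   ]]
offset [  13.6 -162.2 -456.7] rot [-1.308e+02 -1.000e-01  0.000e+00]
offset [  13.6 -162.2 -456.7] rot [49.2  0.   0.1]
```

```bash
python3 - <<'E'
from h import *
C=cam('top')
print(onz(C,(480,232),0),onz(C,(497,178),200), onz(C,(430,280),0))
E
python3 -m handwheel '{"gripper":[0,0,0,0,0],"offset":[[0,-14,-40],[0,-28,-80],[0,-42,-120],[0,-56,-158],[0,-70,-197]],"rot":[[7,0,0],[14,0,0],[21,0,0],[28,0,0],[35,0,0]]}'
```

```text
[ 667.82389556 -701.78045871    0.        ] [ 770.89341468 -660.45815933  200.        ] [ 438.6133536  -561.28639315    0.        ]
time_s: 0.57
ee_pos: [310.6, -443.6, 213.7]
ee_rot: [-43.3, 90.0, 118.6]
force: [0.4, 0.1, 0.2]
gripper_width: 91.1
```

Run:
```python
from h import *
print(state()['ee_pos']);rel((549,-278,200),-124)
```

```text
[ 310.555537   -443.64896697  213.70762003]
offset [  13.7 -231.5 -175.2] rot [15.9  0.   0. ]
```

```bash
python3 -m handwheel '{"gripper":[0,0,0,0,0],"offset":[[2,-32,-24],[4,-64,-48],[7,-96,-72],[9,-128,-97],[11,-160,-121]],"rot":[[5,0,0],[10,0,0],[15.9,0,0],[15.9,0,0],[15.9,0,0]]}'
python3 - <<'E'
from h import *
print(state()['ee_pos']);rel((549,-278,200),-124)
E
```

```text
time_s: 0.98
ee_pos: [474.9, -328.0, 202.6]
ee_rot: [23.2, 90.0, 169.6]
force: [0.5, -0.9, -0.7]
gripper_width: 91.5
[ 474.85694619 -327.98849593  202.63263758]
offset [  2.6 -82.7 -34. ] rot [ 0.3  0.  -0. ]
```

```bash
python3 -m handwheel '{"gripper":[0,0,0,0,0],"offset":[[1,-30,-12],[2,-60,-24],[3,-82,-34],[3,-82,-34],[3,-82,-34]],"rot":[[0,0,0],[0,0,0],[0,0,0],[0,0,0],[0,0,0]]}'
python3 - <<'E'
from h import *
s=state();print(s['ee_pos']);im=grab_frame('wrist');cv2.imwrite('pics/w1.png',im[:,:,::-1])
C=cam('wrist',s); print(proj(C,[(549,-278,62),(549,-278,0)]))
E
```

```text
time_s: 1.4
ee_pos: [547.8, -279.2, 199.2]
ee_rot: [24.2, 89.9, 170.7]
force: [-0.8, -0.5, -0.8]
gripper_width: 91.2
[ 547.75217764 -279.16835137  199.16073326]
[[252.42173868 176.39068591]
 [252.63601023 165.03969432]]
```

View pics/w1.png

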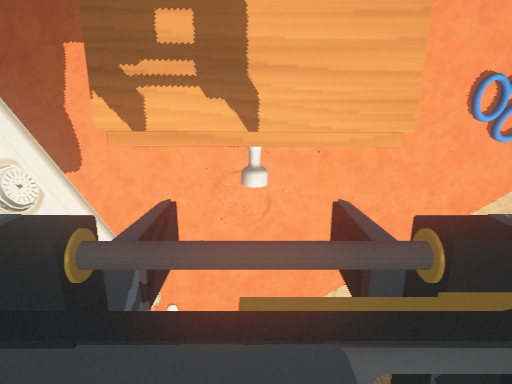

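Run:
```python
from h import *
im=cv2.imread('pics/w1.png')[:,:,::-1]
crop(im,80,110,280,200,4,'w1a.png');crop(im,225,110,425,200,4,'w1b.png')
```

```text
(no output)
```

View pics/w1a.png

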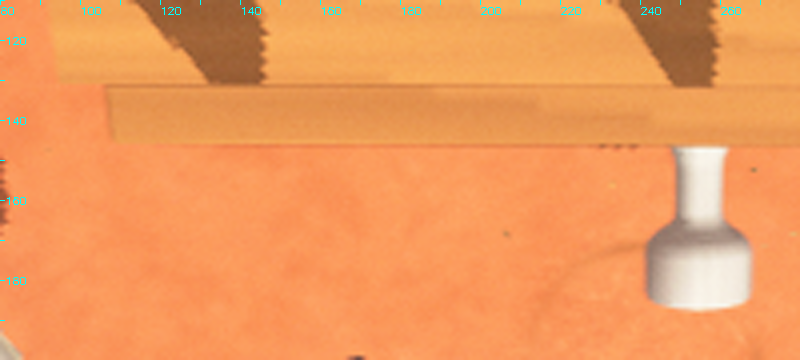

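View pics/w1b.png

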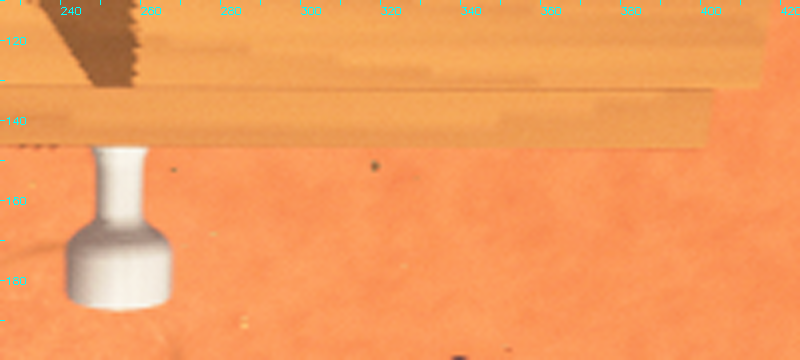

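Run:
```python
from h import *
C=cam('wrist')
k=onz(C,(252.2,177.5),62);print('knob',k)
for z in (85,95,100):
    a=onz(C,(104,131),z);b=onz(C,(400.5,132.3),z);d=a-b;m=(a+b)/2
    n=np.array([-d[1],d[0]])/np.hypot(*d[:2])
    print(z,np.hypot(*d[:2]),np.degrees(np.arctan2(d[1],d[0])),(k-m)[:2]@n)
for z in (0,5,10):
    a=onz(C,(105.5,146),z);b=onz(C,(399.5,147),z);d=a-b;m=(a+b)/2
    n=np.array([-d[1],d[0]])/np.hypot(*d[:2])
    print(z,np.hypot(*d[:2]),np.degrees(np.arctan2(d[1],d[0])),(k-m)[:2]@n)
rel((k[0],k[1],44),-124)
```

```text
knob [ 547.28441807 -277.87703291   62.        ]
85 273.5808872475415 56.211920867098705 48.84979994803257
95 263.97569531225315 56.21192086709869 49.6738328345662
100 259.17309934460894 56.211920867098684 50.08584927783305
0 356.5346792597079 56.2622114182031 24.042270526889432
5 351.71437685190887 56.2622114182031 24.694969242460886
10 346.8940744441099 56.262211418203094 25.347667958032307
offset [155.4  -2.    0.6] rot [ 0.4  0.1 -0. ]
```

```bash
python3 -m handwheel '{"gripper":[0.3,0.3,0.3,0.3,0.3],"offset":[[38,-2,0.6],[76,-2,0.6],[114,-2,0.6],[145,-2,0.6],[155,-2,0.6]],"rot":[[0.2,0,0],[0.2,0,0],[0.2,0,0],[0.2,0,0],[0.2,0,0]]}'
python3 -m handwheel '{"gripper":[0.3,0.7,0.7,0.7,0.7],"offset":[[0,0,0],[0,0,0],[0,0,0],[0,0,0],[0,0,0]],"rot":[[0,0,0],[0,0,0],[0,0,0],[0,0,0],[0,0,0]]}' 20
```

```text
time_s: 1.87
ee_pos: [543.5, -277.5, 40.3]
ee_rot: [8.3, 89.5, 154.3]
force: [0.2, 0.3, 0.4]
gripper_width: 64.0
time_s: 2.28
ee_pos: [549.0, -278.8, 47.0]
ee_rot: [-175.4, 89.8, -29.3]
force: [0.3, 0.2, 0.5]
gripper_width: 39.8
```

```bash
python3 -m handwheel '{"gripper":[0.85,0.85,0.85,0.85,0.85],"offset":[[0,0,0],[0,0,0],[0,0,0],[0,0,0],[0,0,0]],"rot":[[0,0,0],[0,0,0],[0,0,0],[0,0,0],[0,0,0]]}' 20
python3 - <<'E'
from h import *
s=state();print(s);im=grab_frame('wrist');cv2.imwrite('pics/w2.png',im[:,:,::-1])
E
```

```text
time_s: 2.7
ee_pos: [547.9, -279.1, 46.0]
ee_rot: [135.4, 89.9, -78.4]
force: [-2.9, -4.3, 5.9]
gripper_width: 26.6
{'time_s': 2.7, 'qpos': array([-28.01762178,  30.04783342,  96.92410227,  -0.12167499,
        52.94776344,  95.86571653]), 'qvel': array([-0.0323948 ,  0.07465854,  0.01366244,  0.00973443,  0.00121836,
        0.00224962]), 'effort': array([ 2.82138437e+00, -4.43243265e+01, -1.79006159e+01,  1.27229791e+00,
       -4.48657433e-01,  2.38570478e-02]), 'ee_pos': array([ 547.87917539, -279.14643378,   45.97868333]), 'ee_rot': array([135.40258207,  89.87395239, -78.40750987]), 'force': array([-2.85911648, -4.28574232,  5.89475344]), 'torque': array([-0.55810196,  0.55946666, -0.03939334]), 'gripper_width': 26.576829984203403}
```

View pics/w2.png

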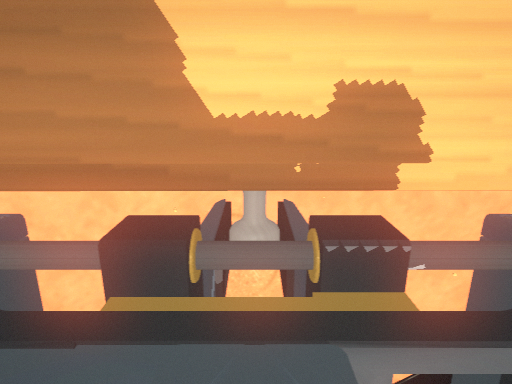

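The fingers, at columns 225 and 283, have the knob between them at (254,230), so I'll pull along tool +z.

```bash
python3 -m handwheel '{"gripper":[0.85,0.85,0.85,0.85,0.85],"offset":[[0,0,10],[0,0,30],[0,0,55],[0,0,80],[0,0,100]],"rot":[[0,0,0],[0,0,0],[0,0,0],[0,0,0],[0,0,0]]}' 20
python3 -m handwheel '{"gripper":[0.85,0.85,0.85,0.85,0.85],"offset":[[0,0,12],[0,0,20],[0,0,26],[0,0,26],[0,0,26]],"rot":[[0,0,0],[0,0,0],[0,0,0],[0,0,0],[0,0,0]]}' 20
python3 - <<'E'
from h import *
s=state();print(s['ee_pos'],np.hypot(*(s['ee_pos']-[547.88,-279.15,0])[:2]),s['force']);im=grab_frame('wrist');cv2.imwrite('pics/w3.png',im[:,:,::-1])
E
```

```text
time_s: 3.17
ee_pos: [464.1, -223.2, 46.0]
ee_rot: [147.4, 89.8, -66.3]
force: [-3.0, -5.9, 4.7]
gripper_width: 26.9
time_s: 3.58
ee_pos: [443.4, -209.4, 45.9]
ee_rot: [144.7, 89.8, -69.0]
force: [-2.9, -7.1, 6.4]
gripper_width: 26.6
[ 443.39871668 -209.37955263   45.94409489] 125.63540062458452 [-2.87438661 -7.14954212  6.35132934]
```

View pics/w3.png

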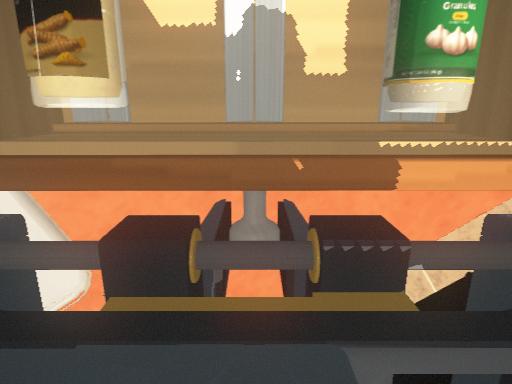

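The drawer is out: the empty cradle shows at columns 226-284, with a jar on either side. I'll let go and rise.

```bash
python3 -m handwheel '{"gripper":[0.4,0.4,0.4,0.4,0.4],"offset":[[0,0,0],[0,0,0],[0,0,0],[-20,0,0],[-50,0,0]],"rot":[[0,0,0],[0,0,0],[0,0,0],[0,0,0],[0,0,0]]}'
python3 -m handwheel '{"gripper":[0.3,0.3,0.3,0.3,0.3],"offset":[[-40,0,-10],[-80,0,-25],[-115,0,-40],[-115,0,-45],[-115,0,-45]],"rot":[[0,0,0],[0,0,0],[0,0,0],[0,0,0],[0,0,0]]}'
python3 - <<'E'
from h import *
s=state();print(s['ee_pos'],s['force']);im=grab_frame('wrist');cv2.imwrite('pics/w4.png',im[:,:,::-1])
E
```

```text
time_s: 4.05
ee_pos: [441.1, -206.3, 92.9]
ee_rot: [3.0, 89.6, 149.1]
force: [0.3, -0.3, -0.2]
gripper_width: 54.1
time_s: 4.47
ee_pos: [482.8, -233.7, 211.8]
ee_rot: [-167.8, 89.7, -21.6]
force: [-0.9, 0.5, -0.6]
gripper_width: 63.9
[ 482.80270187 -233.73588985  211.8025033 ] [-0.89809704  0.53755159 -0.64896928]
```

View pics/w4.png

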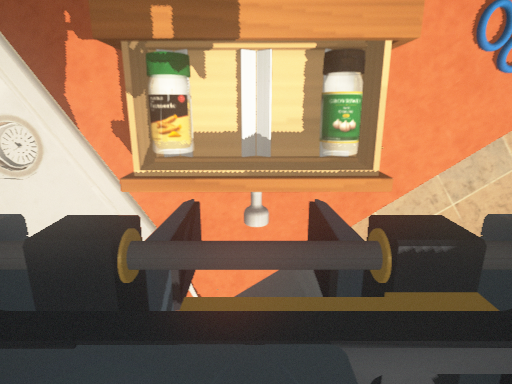

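Run:
```python
from h import *
im=cv2.imread('pics/w4.png')[:,:,::-1]
crop(im,85,25,260,175,4,'w4a.png');crop(im,250,25,430,175,4,'w4b.png');crop(im,215,130,300,230,6,'w4c.png')
im=cv2.imread('pics/w3.png')[:,:,::-1]
crop(im,190,60,330,200,4,'w3a.png')
```

```text
(no output)
```

View pics/w4a.png

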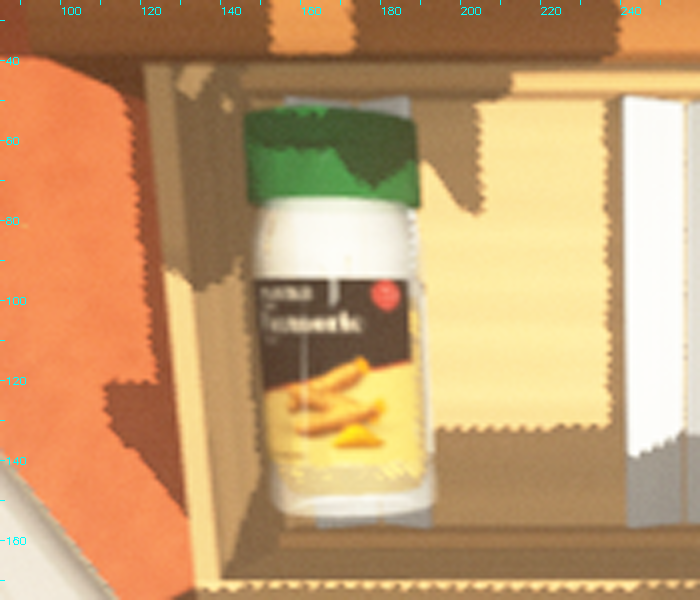

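View pics/w4b.png

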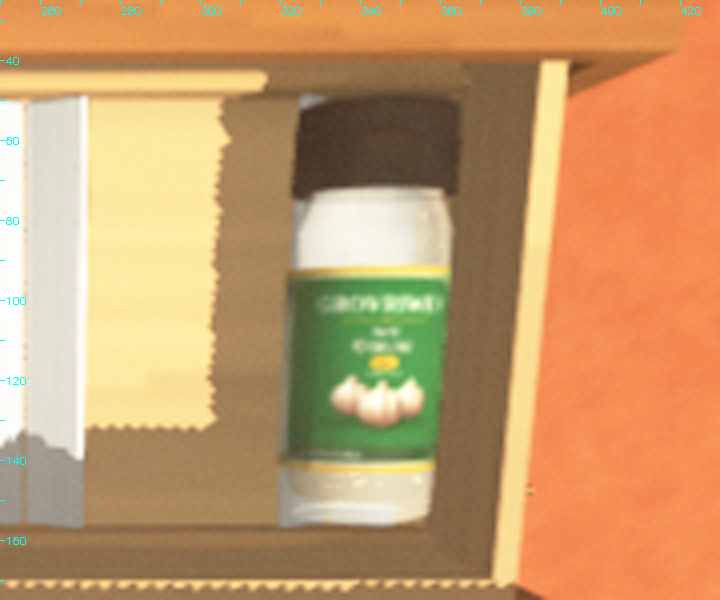

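View pics/w4c.png

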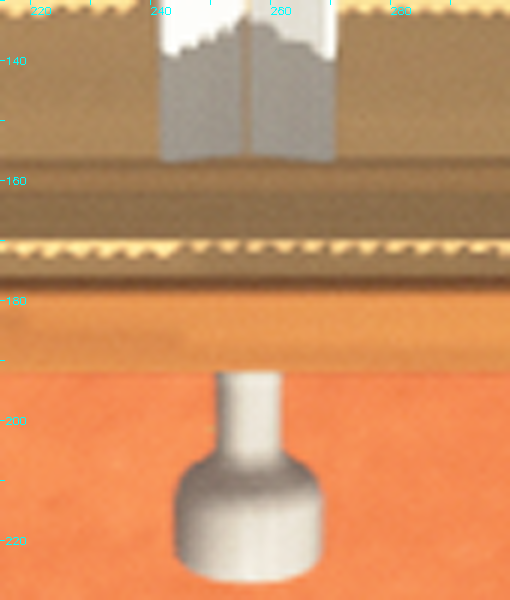

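View pics/w3a.png

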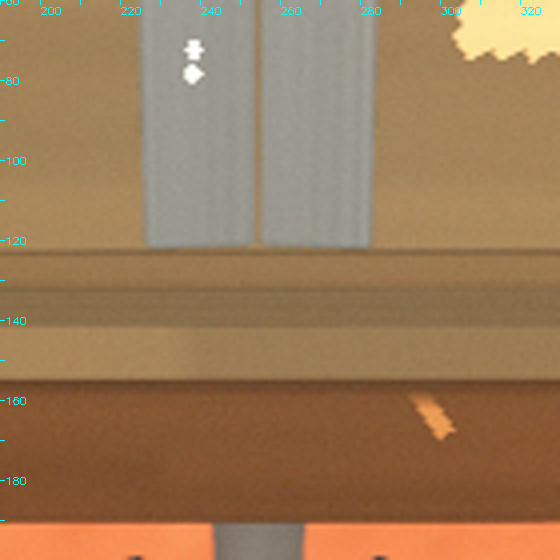

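Run:
```python
from h import *
Ca=cam('wrist',dict(ee_pos=np.array([443.4,-209.4,45.9]),ee_rot=[144.7,89.8,-69.0]))
Cb=cam('wrist',state())
def tri(u,v):
    r=least_squares(lambda p:np.r_[proj(Ca,p)[0]-u,proj(Cb,p)[0]-v],[500,-240,45]);return r.x,r.fun
for n,u,v in (('L',(226,121.5),(240.5,156)),('R',(282.5,121.5),(270,156)),('barmid',(254.2,121.5),(255.3,156)),('knob',(254.5,229),(256,217))):
    print(n,*[q.round(1) for q in tri(u,v)])
ux=np.array([np.cos(np.radians(-33.8)),np.sin(np.radians(-33.8))]);uy=np.array([-ux[1],ux[0]])
for z in (35,40,45,50): 
    a=onz(Cb,(240.5,156),z);b=onz(Cb,(270,156),z);print(z,np.hypot(*(a-b)[:2]))
for z in (30,40,50,60):
    a=onz(Cb,(255.3,157),z)[:2];b=onz(Cb,(255.6,48),z)[:2];d=b-a
    print(z,a.round(1),'yaw',np.degrees(np.arctan2(d[1],d[0])),np.hypot(*d))
k=np.array([443.0,-208.1]); cf=(onz(Cb,(91,40),100)+onz(Cb,(423,40),100))[:2]/2
f0=onz(Cb,(95,39.5),100)[:2];f1=onz(Cb,(418,40),100)[:2];print('front',f0,f1,np.hypot(*(f0-f1)),'az',np.degrees(np.arctan2(*(f0-f1)[::-1])))
for n in (f0,f1,(f0+f1)/2): print((n-k)@ux,(n-k)@uy)
```

```text
L [ 504.3 -231.8   53.1] [-0.4  0.2  0.9 -0.4]
R [ 487.8 -256.8   54.5] [ 0.4  0.2 -0.8 -0.3]
barmid [ 496.3 -244.5   58. ] [-0.  0.  0. -0.]
knob [ 360.3 -155.8 -191.2] [ 0.2 -0.  -0.3  0. ]
35 33.647920377379606
40 33.16051989406879
45 32.67311941075798
50 32.18571892744716
30 [ 491.5 -241.4] yaw -33.88067022939963 116.87468387568741
40 [ 492.9 -242.3] yaw -33.88067022939965 113.5370982915186
50 [ 494.3 -243.2] yaw -33.88067022939966 110.19951270734984
60 [ 495.7 -244.1] yaw -33.88067022939965 106.86192712318105
front [ 659.82903356 -190.67408321] [ 507.78541997 -417.22726956] 272.8435571501787 az 56.13378073190882
170.48759826998358 135.10170690104746
170.17226096609903 -137.74166802447203
170.32992961804132 -1.3199805617122344
```

```bash
python3 -m handwheel '{"gripper":[0.3,0.3,0.3,0.3,0.3],"offset":[[0,-35,0],[0,-70,0],[0,-105,0],[0,-130,0],[0,-130,0]],"rot":[[0,0,0],[0,0,0],[0,0,0],[0,0,0],[0,0,0]]}'
python3 -m handwheel '{"gripper":[0.3],"offset":[[0,0,0]],"rot":[[0,0,0]]}'
python3 - <<'E'
from h import *
s=state();print(s['ee_pos'].tolist(),s['ee_rot'].tolist());im=grab_frame('wrist');cv2.imwrite('pics/w5.png',im[:,:,::-1])
crop(im,320,20,512,190,4,'w5a.png')
E
```

```text
time_s: 4.93
ee_pos: [553.5, -120.6, 207.3]
ee_rot: [-9.6, 89.7, 136.8]
force: [-0.4, 0.3, -0.4]
gripper_width: 63.9
time_s: 5.02
ee_pos: [551.8, -123.4, 207.5]
ee_rot: [22.3, 89.7, 168.6]
force: [-0.7, -0.8, -0.0]
gripper_width: 63.9
[551.7620432137655, -123.44006892318403, 207.54999289390094] [22.32059869692557, 89.70100579888414, 168.62841912920837]
```

View pics/w5.png

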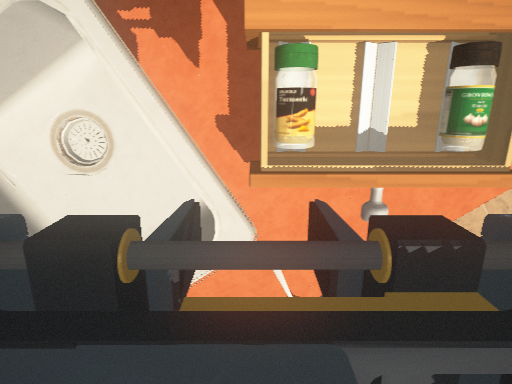

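View pics/w5a.png

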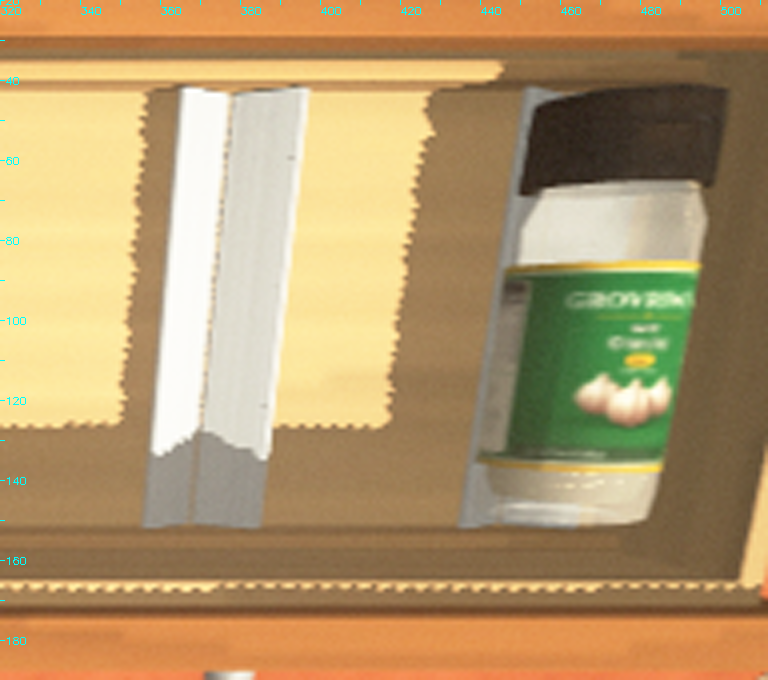

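Run:
```python
from h import *
S4=dict(ee_pos=np.array([482.80270187,-233.73588985,211.8025033]),ee_rot=[-167.8, 89.7, -21.6])
S5=dict(ee_pos=np.array([551.762,-123.44,207.55]),ee_rot=[22.32059869692557, 89.70100579888414, 168.62841912920837])
Ca=cam('wrist',S4);Cb=cam('wrist',S5)
def tri(u,v):
    r=least_squares(lambda p:np.r_[proj(Ca,p)[0]-u,proj(Cb,p)[0]-v],[500,-240,45]);return r.x,r.fun
pts=dict(LF=((241.8,156.3),(356.3,151)),LB=((240.5,48.5),(365,42)),RF=((270.8,156.3),(385.5,151)),RB=((272,48.5),(397,42)),
 bF=((256,156),(368,151)),bB=((256.3,48.5),(377.7,43)), knob=((256.3,217),(375.3,211)),
 cabL=((91,39.5),(245.5,29.5)))
ux=np.array([np.cos(np.radians(-33.8)),np.sin(np.radians(-33.8))]);uy=np.array([-ux[1],ux[0]])
P={}
for n,(u,v) in pts.items():
    x,f=tri(u,v); P[n]=x; print(n,x.round(1),'cab',x[:2]@ux,x[:2]@uy,f.round(1))
```

```text
LF [ 504.6 -231.1   35.2] cab 547.9278758586593 88.67578369037713 [-0.  -0.6  0.   0.6]
LB [ 599.9 -294.3   33.4] cab 662.2261276488125 89.11357949832842 [ 0.  0. -0. -0.]
RF [ 486.1 -258.8   34.6] cab 547.8898453318897 55.38086207147752 [-0.  -0.6  0.   0.6]
RB [ 581.4 -322.2   33.1] cab 662.349446096763 55.67687174449296 [ 0.  0. -0. -0.]
bF [ 494.7 -244.1   27. ] cab 546.8715955067534 72.34065460029672 [-0.  -0.4  0.   0.4]
bB [ 591.5 -309.    23.9] cab 663.4486840374228 72.27933329138966 [ 0.   0.5 -0.  -0.5]
knob [ 443.8 -210.4   64.5] cab 485.8539006357854 72.05200620820474 [-0.  -1.4  0.   1.3]
cabL [ 664.2 -190.   104.4] cab 657.5948163379154 211.59054263169767 [-0.  -1.   0.   0.9]
```

```bash
python3 -m handwheel '{"gripper":[0.3,0.3,0.3,0.3,0.3],"offset":[[0,-10,10],[0,-20,20],[0,-30,30],[0,-40,40],[0,-50,50]],"rot":[[-7,0,0],[-14,0,0],[-21,0,0],[-28,0,0],[-35,0,0]]}'
python3 - <<'E'
from h import *
print(state()['ee_pos']);rel((403,190,200),5.8)
E
```

```text
time_s: 5.48
ee_pos: [537.7, -56.3, 209.1]
ee_rot: [0.9, 89.9, -177.7]
force: [-0.5, -0.5, 0.3]
gripper_width: 63.3
[537.68799919 -56.26058809 209.06015274]
offset [   9.4 -249.4  128.7] rot [-94.4   0.1   0.1]
```

```bash
python3 -m handwheel '{"gripper":[0.3,0.3,0.3,0.3,0.3],"offset":[[1,-30,15],[2,-60,30],[3,-90,45],[4,-120,60],[5,-150,75]],"rot":[[-7,0,0],[-14,0,0],[-21,0,0],[-28,0,0],[-35,0,0]]}'
python3 - <<'E'
from h import *
print(state()['ee_pos']);rel((403,190,200),5.8)
E
```

```text
time_s: 5.9
ee_pos: [459.3, 92.5, 204.1]
ee_rot: [-17.4, 89.9, -161.0]
force: [0.2, 0.3, -0.2]
gripper_width: 63.6
[459.31087023  92.53008696 204.11339723]
offset [   4.2 -111.9  -12.5] rot [-59.4   0.1   0.1]
```

```bash
python3 -m handwheel '{"gripper":[0.3,0.3,0.3,0.3,0.3],"offset":[[1,-25,-3],[2,-50,-6],[3,-75,-9],[4,-95,-12],[4,-111,-12]],"rot":[[-7,0,0],[-14,0,0],[-21,0,0],[-28,0,0],[-35,0,0]]}'
python3 - <<'E'
from h import *
print(state()['ee_pos']);rel((403,190,200),5.8)
E
```

```text
time_s: 6.32
ee_pos: [404.0, 189.3, 200.1]
ee_rot: [-47.9, 89.9, -156.5]
force: [-0.4, 0.7, -0.4]
gripper_width: 64.0
[403.99920112 189.32489667 200.0718355 ]
offset [ 0.1 -1.2 -0.3] rot [-24.3   0.1   0.1]
```

```bash
python3 -m handwheel '{"gripper":[0.3,0.3,0.3,0.3,0.3],"offset":[[0,0,0],[0,0,0],[0,0,0],[0,0,0],[0,0,0]],"rot":[[-7,0,0],[-14,0,0],[-21,0,0],[-24.3,0,0],[-24.3,0,0]]}'
python3 - <<'E'
from h import *
s=state();print(s['ee_pos'].tolist(),s['ee_rot'].tolist(),s['qpos']);im=grab_frame('wrist');cv2.imwrite('pics/w6.png',im[:,:,::-1])
print(proj(cam('wrist',s),[(403,194,20)]))
crop(im,180,90,340,220,5,'w6a.png')
E
```

```text
time_s: 6.73
ee_pos: [404.8, 188.1, 200.2]
ee_rot: [-60.7, 89.9, -145.3]
force: [0.3, 0.0, -0.8]
gripper_width: 63.8
[404.77011469055026, 188.0985833226415, 200.23773437905047] [-60.69905004940798, 89.88896838304362, -145.28707761120378] [ 2.34644152e+01  7.32777259e+00  1.06477186e+02 -2.36524783e-02
  6.63039424e+01  1.80619689e+01]
[[252.38903049 161.89767286]]
```

View pics/w6.png

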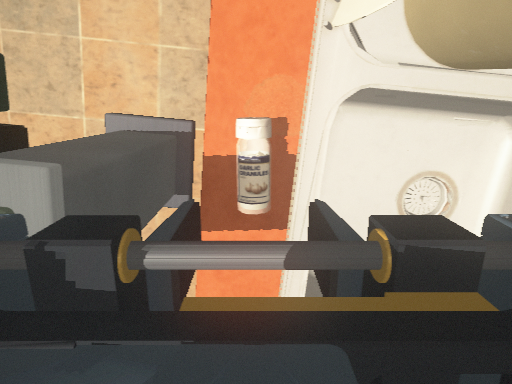

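View pics/w6a.png

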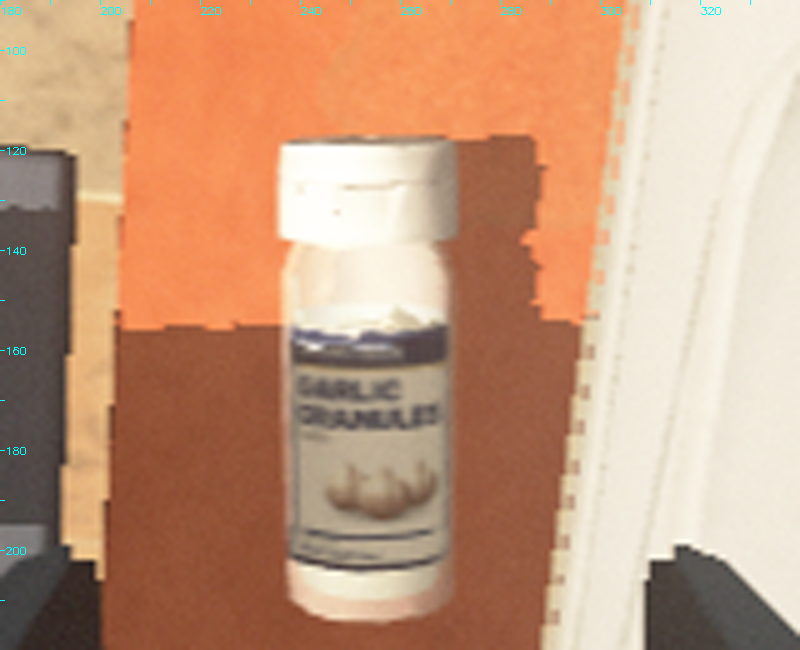

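Run:
```python
from h import *
s=state();C=cam('wrist',s)
a=onz(C,(253.2,118.5),32);b=onz(C,(254,213.5),32);m=(a+b)/2;d=a-b
print(a,b,m,np.hypot(*d[:2]),np.degrees(np.arctan2(d[1],d[0])))
az=np.degrees(np.arctan2(d[1],d[0]))-90
l=onz(C,(236.5,165),20);r=onz(C,(270.5,165),20);print(np.hypot(*(l-r)[:2]))
rim=onz(C,(297,165),3);print('rim x',rim)
rel((m[0],m[1],60),az);print(az)
```

```text
[399.55689658 243.9951482   32.        ] [410.5886705  135.27638346  32.        ] [405.07278354 189.63576583  32.        ] 109.2770325432583 95.79401400743878
39.71574979079002
rim x [458.09141925 192.33634185   3.        ]
offset [140.3   0.5  -1.5] rot [-0.5  0.   0.1]
5.794014007438776
```

```bash
python3 -m handwheel '{"gripper":[0.3,0.3,0.3,0.3,0.3],"offset":[[35,0.5,-1.5],[70,0.5,-1.5],[105,0.5,-1.5],[140,0.5,-1.5],[155,0.5,-1.5]],"rot":[[-0.5,0,0],[-0.5,0,0],[-0.5,0,0],[-0.5,0,0],[-0.5,0,0]]}'
python3 -m handwheel '{"gripper":[0.3,0.3,0.3,0.3],"offset":[[15,0,0],[30,0,0],[39,0,0],[39,0,0]],"rot":[[0,0,0],[0,0,0],[0,0,0],[0,0,0]]}'
python3 - <<'E'
from h import *
s=state();im=grab_frame('wrist');cv2.imwrite('pics/w7.png',im[:,:,::-1])
rel((405.1,189.6,5),5.8)
E
```

```text
time_s: 7.2
ee_pos: [402.9, 189.0, 42.2]
ee_rot: [-70.4, 89.6, -154.6]
force: [-0.6, -1.2, -0.6]
gripper_width: 64.0
time_s: 7.53
ee_pos: [404.5, 189.9, 5.3]
ee_rot: [-70.0, 89.7, -154.1]
force: [-0.6, -0.1, -0.1]
gripper_width: 63.5
offset [ 1.3 -0.3  0.7] rot [0.1 0.  0.1]
```

View pics/w7.png

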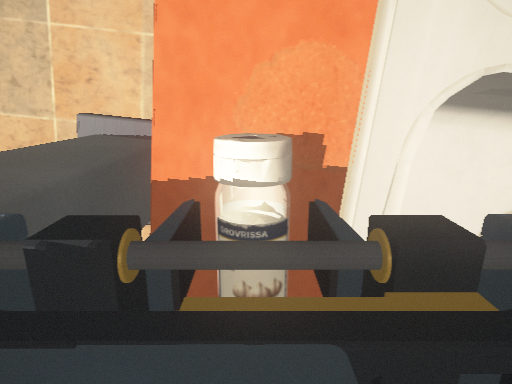

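```bash
python3 -m handwheel '{"gripper":[0.7,0.7,0.7,0.7,0.7],"offset":[[0,0,0],[0,0,0],[0,0,0],[0,0,0],[0,0,0]],"rot":[[0,0,0],[0,0,0],[0,0,0],[0,0,0],[0,0,0]]}' 15
python3 -m handwheel '{"gripper":[0.7,0.7,0.7,0.7,0.7],"offset":[[0,0,0],[0,0,0],[-10,0,0],[-30,0,0],[-60,0,0]],"rot":[[0,0,0],[0,0,0],[0,0,0],[0,0,0],[0,0,0]]}' 15
python3 - <<'E'
from h import *
s=state();im=grab_frame('wrist');cv2.imwrite('pics/w8.png',im[:,:,::-1]);print(s['ee_pos'],s['force'])
E
```

```text
time_s: 8.0
ee_pos: [406.3, 191.2, 7.6]
ee_rot: [101.4, 89.9, 17.4]
force: [-0.4, 0.2, 2.9]
gripper_width: 39.9
time_s: 8.42
ee_pos: [403.8, 190.2, 65.6]
ee_rot: [-71.2, 89.6, -155.3]
force: [0.3, 1.2, -0.5]
gripper_width: 40.0
[403.83792755 190.15718004  65.63196256] [ 0.30199962  1.24384658 -0.50584936]
```

View pics/w8.png

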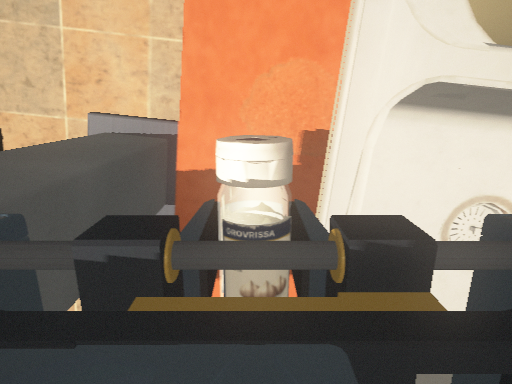

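Run:
```python
from h import *
im=cv2.imread('pics/w8.png')[:,:,::-1];crop(im,190,110,320,260,4,'w8a.png')
H=np.array(camera_params('wrist')['hand_eye']);c=camera_params('wrist');C=(c,H[:3,:3],H[:3,3])
for e in (-3,0,3):print(e,proj(C,[(-14,0,-54.5+e),(-34,0,-54.5+e),(6,0,-54.5+e),(-14,20,-54.5+e),(-14,-20,-54.5+e)]).round(1).tolist())
```

```text
-3 [[252.2, 130.5], [251.9, 134.1], [252.4, 127.7], [291.6, 130.6], [212.7, 130.5]]
0 [[252.2, 136.5], [251.9, 140.9], [252.4, 133.1], [291.4, 136.5], [212.9, 136.4]]
3 [[252.2, 142.4], [251.9, 147.6], [252.4, 138.3], [291.3, 142.4], [213.1, 142.4]]
```

View pics/w8a.png

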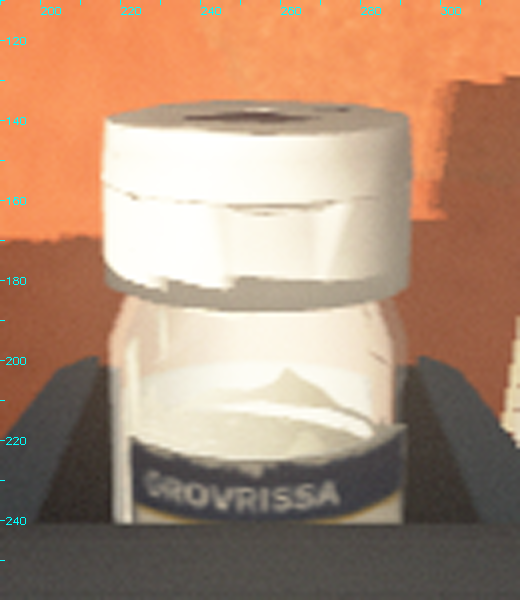

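```bash
python3 -m handwheel '{"gripper":[0.7,0.7,0.7,0.7,0.7],"offset":[[-25,0,0],[-50,0,0],[-80,0,10],[-100,0,30],[-110,0,55]],"rot":[[0,0,0],[6,0,0],[12,0,0],[18,0,0],[24,0,0]]}' 20
python3 - <<'E'
from h import *
print(state()['ee_pos']);rel((543.8,-277.2,165),-123.8)
E
```

```text
time_s: 8.88
ee_pos: [413.0, 137.0, 179.6]
ee_rot: [127.9, 89.7, 19.7]
force: [0.1, -0.0, -2.2]
gripper_width: 39.7
[413.00888322 137.01246021 179.5573524 ]
offset [ 14.5 253.6 352.6] rot [105.6  -0.4   0. ]
```

```bash
python3 -m handwheel '{"gripper":[0.7,0.7,0.7,0.7,0.7],"offset":[[2,15,25],[4,30,50],[6,45,75],[7,62,100],[8,80,125]],"rot":[[6,0,0],[12,0,0],[18,0,0],[24,0,0],[30,0,0]]}' 20
python3 - <<'E'
from h import *
print(state()['ee_pos']);rel((543.8,-277.2,165),-123.8)
E
```

```text
time_s: 9.3
ee_pos: [448.6, -8.6, 168.6]
ee_rot: [-47.1, 90.0, 174.5]
force: [-0.3, -0.2, -1.5]
gripper_width: 40.0
[448.55366048  -8.56745048 168.6070185 ]
offset [  3.6 264.  107.4] rot [75.5  0.   0. ]
```

```bash
python3 -m handwheel '{"gripper":[0.7,0.7,0.7,0.7,0.7],"offset":[[0,26,10],[0,52,20],[0,78,30],[0,104,40],[0,130,52]],"rot":[[6,0,0],[12,0,0],[18,0,0],[24,0,0],[30,0,0]]}' 20
python3 - <<'E'
from h import *
print(state()['ee_pos']);rel((543.8,-277.2,165),-123.8)
E
```

```text
time_s: 9.72
ee_pos: [497.4, -139.9, 168.5]
ee_rot: [-63.5, 90.0, 128.2]
force: [0.7, -0.1, -0.6]
gripper_width: 39.8
[ 497.44300288 -139.88998642  168.50269476]
offset [  3.5 143.8 -17.7] rot [45.5  0.   0. ]
```

```bash
python3 -m handwheel '{"gripper":[0.7,0.7,0.7,0.7,0.7],"offset":[[0,26,-3],[0,52,-6],[0,78,-10],[0,104,-13],[0,125,-16]],"rot":[[6,0,0],[12,0,0],[18,0,0],[24,0,0],[30,0,0]]}' 20
python3 - <<'E'
from h import *
print(state()['ee_pos']);rel((543.8,-277.2,165),-123.8)
E
```

```text
time_s: 10.13
ee_pos: [538.9, -259.4, 168.3]
ee_rot: [42.7, 90.0, -155.6]
force: [0.4, 0.5, -0.6]
gripper_width: 39.7
[ 538.94350165 -259.44191555  168.25503696]
offset [  3.3  15.3 -10.2] rot [15.4  0.  -0. ]
```

```bash
python3 -m handwheel '{"gripper":[0.7,0.7,0.7,0.7,0.7],"offset":[[0,8,-5],[2,15,-10],[3,15.3,-10.2],[3,15.3,-10.2],[3,15.3,-10.2]],"rot":[[6,0,0],[12,0,0],[15.4,0,0],[15.4,0,0],[15.4,0,0]]}' 20
python3 - <<'E'
from h import *
s=state();print(s['ee_pos'],s['qpos']);rel((543.8,-277.2,165),-123.8)
im=grab_frame('wrist');cv2.imwrite('pics/w9.png',im[:,:,::-1]);print(proj(cam('wrist',s),[(542.8,-276.5,47)]))
E
```

```text
time_s: 10.55
ee_pos: [543.4, -275.2, 165.3]
ee_rot: [3.5, 89.9, 150.1]
force: [0.4, 1.4, -1.0]
gripper_width: 39.7
[ 543.36699591 -275.20098556  165.32226505] [-2.79441196e+01  2.32716502e+01  8.92447559e+01  2.47102874e-03
  6.75521261e+01  9.54137877e+01]
offset [ 0.3  1.4 -1.5] rot [ 0.4  0.1 -0. ]
[[255.54223743 180.92931604]]
```

View pics/w9.png

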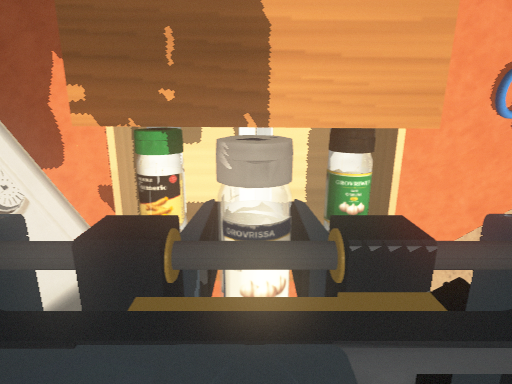

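```bash
python3 -m handwheel '{"gripper":[0.7,0.7],"offset":[[0,1.4,2.5],[0,1.4,2.5]],"rot":[[0.4,0,0],[0.4,0,0]]}' 20
python3 -m handwheel '{"gripper":[0.7],"offset":[[0,0,0]],"rot":[[0,0,0]]}' 20
python3 - <<'E'
from h import *
s=state();print(s['ee_pos'].tolist(),s['ee_rot'].tolist());rel((543.8,-277.2,165),-123.8)
im=grab_frame('wrist');cv2.imwrite('pics/w10.png',im[:,:,::-1]);s=state();print(s['ee_pos'])
crop(im,110,100,265,240,5,'w10a.png');crop(im,255,100,410,240,5,'w10b.png')
E
```

```text
time_s: 10.77
ee_pos: [540.3, -274.7, 166.0]
ee_rot: [27.1, 90.0, 173.3]
force: [-0.6, -0.1, -0.7]
gripper_width: 39.7
time_s: 10.85
ee_pos: [540.7, -274.9, 166.2]
ee_rot: [167.6, 90.0, -46.2]
force: [0.0, 0.6, -1.4]
gripper_width: 39.5
[540.6640163791219, -274.8589532491278, 166.1717285926701] [167.63838589869687, 89.9867832955905, -46.16617279052425]
offset [ 1.2  0.2 -3.9] rot [-0. -0. -0.]
[ 540.77752286 -274.96947201  166.15518627]
```

View pics/w10a.png

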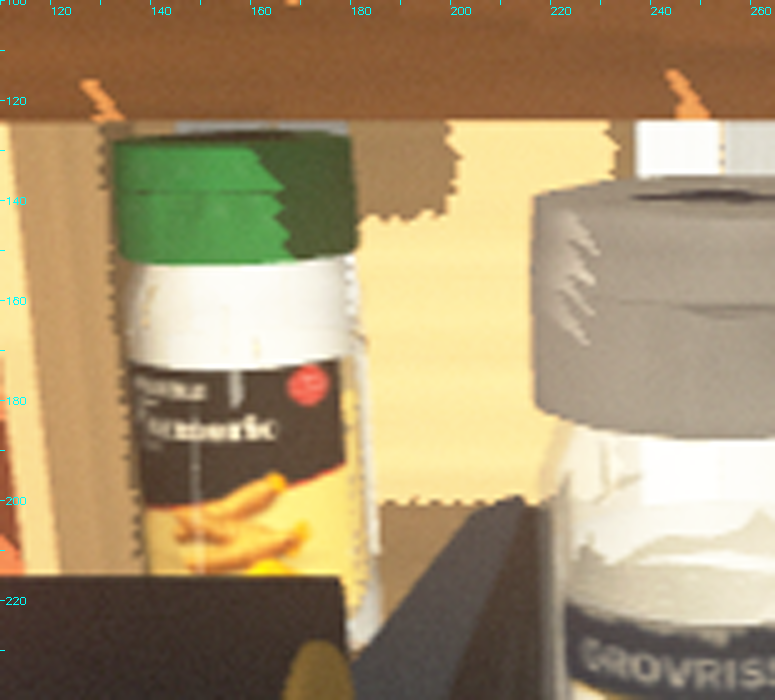

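View pics/w10b.png

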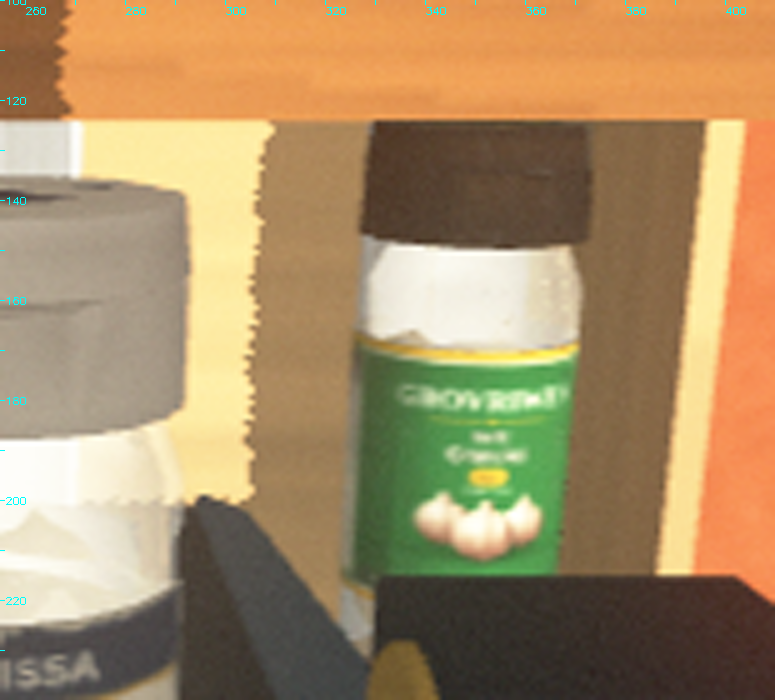

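Run:
```python
from h import *
H=np.array(camera_params('wrist')['hand_eye']);c=camera_params('wrist');r,t=H[:3,:3],H[:3,3]
def onx(uv,X):
    d=r@np.array([(uv[0]-c['cx'])/c['fx'],-(uv[1]-c['cy'])/c['fy'],-1]);return t+d*(X-t[0])/d[0]
tz=166.0
print('V mid',onx((254.2,126),tz-34), onx((254.4,126),tz-24))
print('cab edge',onx((254,123.7),tz-100),onx((254,123.7),tz-104))
print('left/right jar axis mid', (onx((156.5,150),tz-47)+onx((350,145),tz-47))/2)
print('cap',onx((252,139.5),-14), onx((252,143),-34))
print('drawer side walls top', onx((110.5,128),tz-77), onx((403,128),tz-77))
```

```text
V mid [ 1.32000000e+02  2.16977035e-02 -5.21911335e+01] [142.           0.23151141 -51.56089919]
cab edge [ 66.          -0.1871106  -58.07483435] [ 62.          -0.18781062 -58.29787358]
left/right jar axis mid [119.          -1.04819757 -32.90549639]
cap [-14.          -1.21382524 -54.61585347] [-34.          -1.08894047 -55.18890025]
drawer side walls top [  89.         -120.44039542  -53.13119321] [ 89.         124.72523853 -53.37792287]
```

Everything lines up. The cabinet's edge clears the cap by about 3.4 mm and the cradle is centred between the fingers. The jar should end about 2 mm further back, and I'll make that shift once it is below the cabinet's top.

```bash
python3 -m handwheel '{"gripper":[0.7,0.7,0.7,0.7,0.7],"offset":[[25,0,0],[50,0,0],[75,0,0],[98,0,0],[108,0,0]],"rot":[[0,0,0],[0,0,0],[0,0,0],[0,0,0],[0,0,0]]}' 20
python3 -m handwheel '{"gripper":[0.7,0.7,0.7,0.7],"offset":[[6,0,0],[10,0,0],[10,0,0],[10,0,0]],"rot":[[0,0,0],[0,0,0],[0,0,0],[0,0,0]]}' 20
python3 - <<'E'
from h import *
s=state();print(s['ee_pos'].tolist(),s['force']);rel((541,-275,46),-123.8)
im=grab_frame('wrist');cv2.imwrite('pics/w11.png',im[:,:,::-1]);
E
```

```text
time_s: 11.32
ee_pos: [539.1, -274.2, 55.0]
ee_rot: [6.4, 89.7, 152.6]
force: [0.2, 0.8, -1.6]
gripper_width: 39.5
time_s: 11.65
ee_pos: [541.7, -275.6, 49.1]
ee_rot: [-175.4, 89.9, -29.3]
force: [0.2, -0.4, -0.4]
gripper_width: 39.9
[541.6591540453547, -275.5997255379655, 49.0817345975125] [ 0.24675692 -0.44631136 -0.42599619]
offset [ 3.1 -0.1  0.9] rot [-0.  -0.1  0. ]
```

View pics/w11.png

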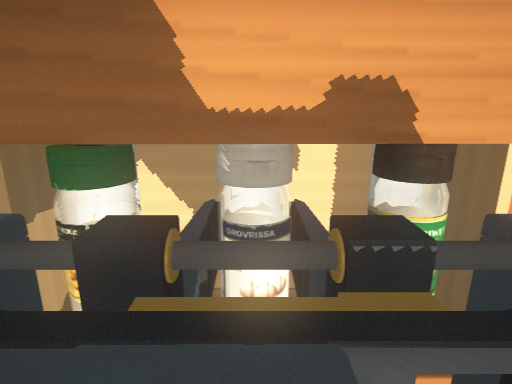

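```bash
python3 - <<'E'
from h import *
H=np.array(camera_params('wrist')['hand_eye']);c=camera_params('wrist');r,t=H[:3,:3],H[:3,3]
def onx(uv,X):
    d=r@np.array([(uv[0]-c['cx'])/c['fx'],-(uv[1]-c['cy'])/c['fy'],-1]);return t+d*(X-t[0])/d[0]
for tz in (47,49):print('cab edge',onx((254,144),tz-100),onx((254,144),tz-102))
for u in (91.5,412.5): print(onx((u,165),48-47))
E
python3 -m handwheel '{"gripper":[0.7,0.7,0.7,0.7,0.7],"offset":[[2,0,-1],[5,0,-2],[8,0,-2],[8,0,-2],[8,0,-2]],"rot":[[0,0,0],[0,0,0],[0,0,0],[0,0,0],[0,0,0]]}' 15
```

```text
cab edge [-53.          -0.20121787 -57.04272401] [-55.          -0.20169115 -57.28472368]
cab edge [-51.          -0.2007446  -56.80072435] [-53.          -0.20121787 -57.04272401]
[  1.         -92.9476305  -38.44536757]
[  1.          90.33894234 -38.62348952]
time_s: 12.12
ee_pos: [542.3, -276.2, 39.7]
ee_rot: [12.4, 90.0, 158.6]
force: [0.8, 0.3, -1.0]
gripper_width: 40.2
```

```bash
python3 -m handwheel '{"gripper":[0.7,0.7,0.7,0.7],"offset":[[2,0,0],[4,0,0],[4,0,0],[4,0,0]],"rot":[[0,0,0],[0,0,0],[0,0,0],[0,0,0]]}' 12
python3 -m handwheel '{"gripper":[0.7,0.7,0.7],"offset":[[1,0,0],[2,0,0],[2,0,0]],"rot":[[0,0,0],[0,0,0],[0,0,0]]}' 12
```

```text
time_s: 12.45
ee_pos: [542.8, -276.3, 36.1]
ee_rot: [-161.3, 90.0, -15.1]
force: [0.2, 0.7, 0.3]
gripper_width: 39.8
time_s: 12.7
ee_pos: [544.0, -276.9, 35.8]
ee_rot: [-173.1, 89.8, -26.9]
force: [0.1, 0.7, 8.5]
gripper_width: 39.8
```

Run:
```python
from h import *
s=state();print(s['ee_pos'],s['force'],s['torque']);im=grab_frame('wrist');cv2.imwrite('pics/w12.png',im[:,:,::-1]);
crop(im,190,120,320,245,4,'w12a.png')
```

```text
[ 543.96314775 -276.90312105   35.84303356] [0.05076789 0.74925502 8.54634275] [ 0.12325476  0.07060609 -0.02361336]
```

View pics/w12a.png

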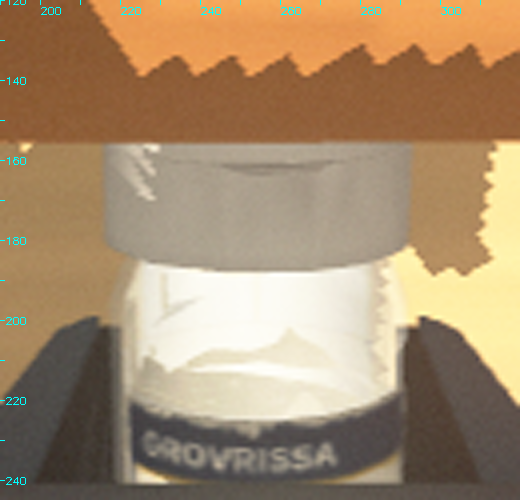

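The wrist feels 8.5 N upward and almost no moment, so the jar is seated along its length. I'll hold, ease off slightly and let go.

```bash
python3 -m handwheel '{"gripper":[0.7,0.7,0.7,0.7,0.7],"offset":[[0,0,0],[-0.5,0,0],[-0.5,0,0],[-0.5,0,0],[-0.5,0,0]],"rot":[[0,0,0],[0,0,0],[0,0,0],[0,0,0],[0,0,0]]}' 8
python3 -m handwheel '{"gripper":[0.4,0.4,0.4,0.4,0.4],"offset":[[0,0,0],[0,0,0],[0,0,0],[0,0,0],[0,0,0]],"rot":[[0,0,0],[0,0,0],[0,0,0],[0,0,0],[0,0,0]]}'
python3 - <<'E'
from h import *
im=grab_frame('wrist');cv2.imwrite('pics/w13.png',im[:,:,::-1]);
E
```

```text
time_s: 13.17
ee_pos: [543.9, -276.9, 35.9]
ee_rot: [-172.2, 89.8, -26.0]
force: [0.9, 1.1, 7.6]
gripper_width: 39.8
time_s: 13.58
ee_pos: [542.1, -276.2, 34.0]
ee_rot: [15.7, 89.9, 161.8]
force: [0.1, -0.5, 0.2]
gripper_width: 54.7
```

View pics/w13.png

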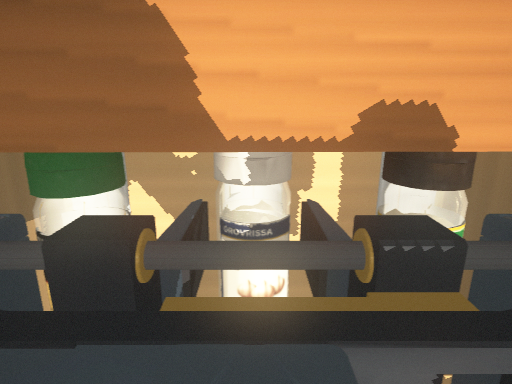

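The jar lies free between the open fingers. I'll rise straight up and check.

```bash
python3 -m handwheel '{"gripper":[0.4,0.4,0.4,0.4,0.4],"offset":[[-10,0,0],[-40,0,0],[-80,0,0],[-120,0,20],[-150,0,40]],"rot":[[0,0,0],[0,0,0],[0,0,0],[0,0,0],[0,0,0]]}'
python3 -m handwheel '{"gripper":[0.4,0.4,0.4,0.4],"offset":[[-10,0,25],[-20,0,35],[-20,0,35],[-20,0,35]],"rot":[[0,0,0],[0,0,0],[0,0,0],[0,0,0]]}'
python3 - <<'E'
from h import *
s=state();print(s['ee_pos'].tolist());im=grab_frame('wrist');cv2.imwrite('pics/w14.png',im[:,:,::-1]);
crop(im,120,30,400,240,2,'w14a.png')
print(proj(cam('wrist',s),[(442.9,-210,62)]));rel((442,-207,210),-123.8,s)
E
```

```text
time_s: 14.05
ee_pos: [510.1, -254.5, 187.4]
ee_rot: [-176.3, 89.8, -30.2]
force: [0.8, 0.1, -0.9]
gripper_width: 54.8
time_s: 14.38
ee_pos: [480.5, -234.7, 204.8]
ee_rot: [-179.2, 89.9, -33.0]
force: [0.1, -0.3, 0.0]
gripper_width: 54.8
[480.5406013312214, -234.71805557920592, 204.79430495417034]
[[254.46754205 216.28856642]]
offset [-5.3 -1.6 47.4] rot [-0.  -0.1  0. ]
```

View pics/w14.png

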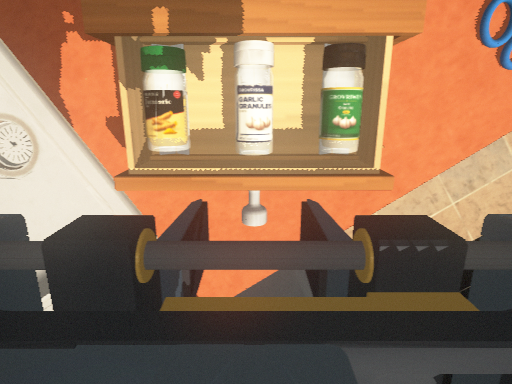

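Run:
```python
from h import *
s=state();C=cam('wrist',s)
ux=np.array([.831,-.5563,0]);
for zc in (47,57):
  for x in (-2,0,2):
    c=np.array([542.8,-276.5,zc])+ux*x
    print(zc,x,proj(C,[c+ux*54.5+[0,0,20],c+ux*54.5,c-ux*54.5+[0,0,20],c-ux*54.5]).round(1).tolist())
im=cv2.imread('pics/w14.png')[:,:,::-1];crop(im,215,25,300,170,5,'w14b.png')
```

```text
47 -2 [[254.2, 43.4], [254.1, 47.4], [254.1, 159.4], [254.1, 156.3]]
47 0 [[254.2, 41.1], [254.1, 45.2], [254.1, 157.5], [254.1, 154.4]]
47 2 [[254.2, 38.7], [254.1, 43.0], [254.1, 155.5], [254.1, 152.6]]
57 -2 [[254.2, 41.2], [254.2, 45.5], [254.1, 161.1], [254.1, 157.8]]
57 0 [[254.2, 38.8], [254.2, 43.2], [254.1, 159.1], [254.1, 155.9]]
57 2 [[254.2, 36.3], [254.2, 40.9], [254.1, 157.1], [254.1, 154.0]]
```

View pics/w14b.png

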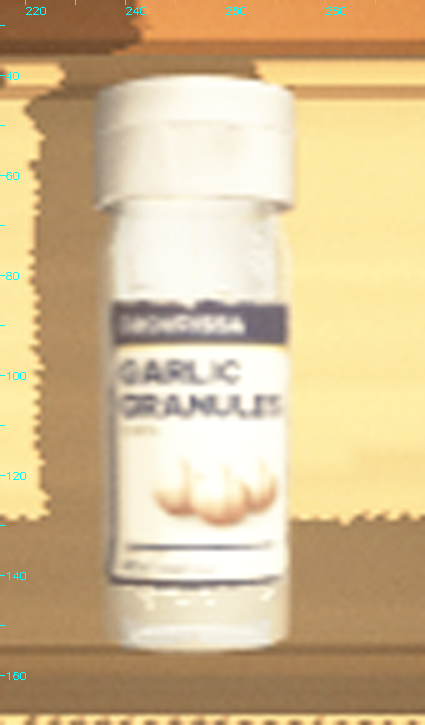

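Jar ends are at rows 40 and 155, which is what projection gives for a jar seated at 47 mm height and about +1 mm along the cradle. Next I'll grasp the knob again and push the drawer shut.

```bash
python3 - <<'E'
from h import *
rel((443.4,-209.4,46),-123.8)
E
python3 -m handwheel '{"gripper":[0.3,0.3,0.3,0.3,0.3],"offset":[[10,-0.5,35],[40,-0.5,45],[75,-0.5,45],[110,-0.5,45],[140,-0.5,45]],"rot":[[0,0,0],[0,0,0],[0,0,0],[0,0,0],[0,0,0]]}'
python3 -m handwheel '{"gripper":[0.3,0.3,0.3],"offset":[[18,0,0],[18,0,0],[18,0,0]],"rot":[[0,0,0],[0,0,0],[0,0,0]]}'
python3 - <<'E'
from h import *
im=grab_frame('wrist');cv2.imwrite('pics/w15.png',im[:,:,::-1]);rel((443.4,-209.4,46),-123.8)
E
```

```text
offset [157.8  -0.4  45. ] rot [-0.  0. -0.]
time_s: 14.85
ee_pos: [442.5, -208.9, 61.2]
ee_rot: [9.5, 89.8, 155.7]
force: [0.2, -1.0, -0.5]
gripper_width: 63.8
time_s: 15.1
ee_pos: [442.8, -209.0, 44.7]
ee_rot: [8.5, 89.8, 154.7]
force: [0.4, -0.1, 0.5]
gripper_width: 63.7
offset [0.  0.1 0.4] rot [-0.1  0.  -0. ]
```

View pics/w15.png

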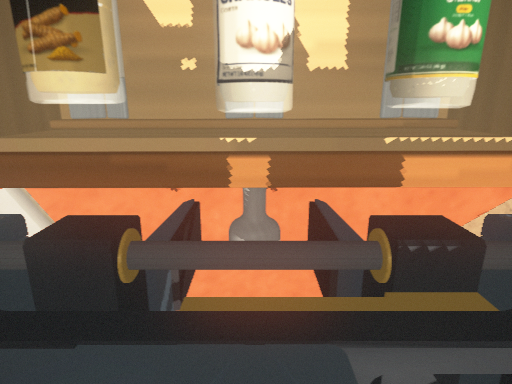

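The knob is at (254,228), centred between the fingers. I'll close on it and push.

```bash
python3 -m handwheel '{"gripper":[0.85,0.85,0.85,0.85,0.85],"offset":[[0,0,0],[0,0,0],[0,0,0],[0,0,0],[0,0,0]],"rot":[[0,0,0],[0,0,0],[0,0,0],[0,0,0],[0,0,0]]}' 20
python3 -m handwheel '{"gripper":[0.85,0.85,0.85,0.85,0.85],"offset":[[0,0,0],[0,0,0],[0,0,-5],[0,0,-15],[0,0,-27]],"rot":[[0,0,0],[0,0,0],[0,0,0],[0,0,0],[0,0,0]]}' 20
python3 -m handwheel '{"gripper":[0.85,0.85,0.85,0.85,0.85],"offset":[[0,0,-15],[0,0,-30],[0,0,-45],[0,0,-60],[0,0,-72]],"rot":[[0,0,0],[0,0,0],[0,0,0],[0,0,0],[0,0,0]]}' 20
python3 -m handwheel '{"gripper":[0.85,0.85,0.85,0.85,0.85],"offset":[[0,0,-10],[0,0,-18],[0,0,-24],[0,0,-27],[0,0,-27.5]],"rot":[[0,0,0],[0,0,0],[0,0,0],[0,0,0],[0,0,0]]}' 20
```

```text
time_s: 15.57
ee_pos: [443.4, -209.2, 47.1]
ee_rot: [-175.9, 89.9, -29.8]
force: [-0.2, -0.1, -0.0]
gripper_width: 33.4
time_s: 15.98
ee_pos: [465.1, -224.0, 46.9]
ee_rot: [16.3, 89.9, 162.4]
force: [-1.6, 0.3, 4.4]
gripper_width: 27.2
time_s: 16.4
ee_pos: [526.5, -264.9, 46.9]
ee_rot: [-174.4, 89.9, -28.2]
force: [-0.5, 0.6, 5.1]
gripper_width: 27.0
time_s: 16.82
ee_pos: [546.5, -278.4, 46.8]
ee_rot: [0.9, 89.7, 147.1]
force: [-5.2, 3.0, 9.6]
gripper_width: 27.0
```

```bash
python3 -m handwheel '{"gripper":[0.85,0.85,0.85],"offset":[[0,0,-1],[0,0,-2],[0,0,-2]],"rot":[[0,0,0],[0,0,0],[0,0,0]]}' 20
python3 -m handwheel '{"gripper":[0.85,0.3,0.3,0.3,0.3],"offset":[[0,0,1],[0,0,1],[0,0,1],[0,0,1],[0,0,1]],"rot":[[0,0,0],[0,0,0],[0,0,0],[0,0,0],[0,0,0]]}' 20
python3 -m handwheel '{"gripper":[0.3,0.3,0.3,0.3,0.3],"offset":[[-30,0,0],[-65,0,0],[-100,0,0],[-130,0,0],[-155,0,0]],"rot":[[0,0,0],[0,0,0],[0,0,0],[0,0,0],[0,0,0]]}'
python3 -m handwheel '{"gripper":[0.3,0.3],"offset":[[0,0,0],[0,0,0]],"rot":[[0,0,0],[0,0,0]]}'
python3 - <<'E'
from h import *
s=state();print(s['ee_pos'],s['force']);im=grab_frame('wrist');cv2.imwrite('pics/w16.png',im[:,:,::-1]);im=grab_frame('scene');crop(im,150,120,350,280,4,'s2.png')
C=cam('wrist',s);print(proj(C,[(547.3,-277.9,62)]))
E
```

```text
time_s: 17.07
ee_pos: [546.5, -278.3, 46.8]
ee_rot: [1.5, 89.5, 147.7]
force: [-7.9, 6.0, 11.6]
gripper_width: 26.7
time_s: 17.48
ee_pos: [549.1, -280.1, 46.1]
ee_rot: [11.8, 90.0, 158.0]
force: [0.8, -0.0, -0.1]
gripper_width: 50.9
time_s: 17.9
ee_pos: [549.7, -280.4, 204.0]
ee_rot: [-174.9, 89.8, -28.7]
force: [0.5, -0.3, -0.2]
gripper_width: 63.6
time_s: 18.07
ee_pos: [549.8, -280.5, 202.9]
ee_rot: [-174.4, 89.8, -28.3]
force: [-0.4, -0.0, 0.1]
gripper_width: 64.2
[ 549.82232824 -280.50042418  202.91819542] [-0.42554628 -0.03791771  0.13540169]
[[253.44021464 179.90195369]]
```

View pics/w16.png

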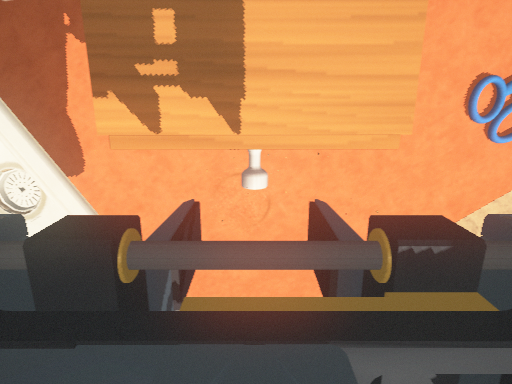

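View pics/s2.png

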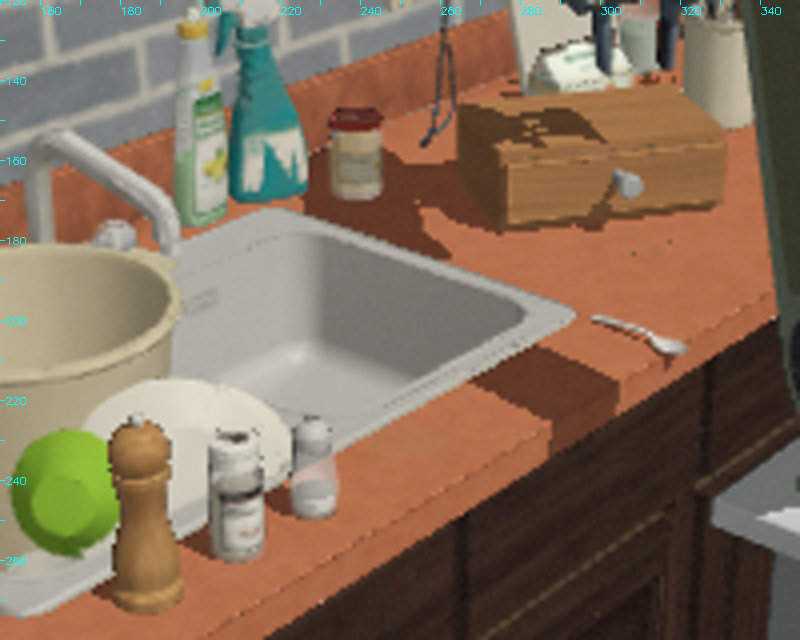

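The drawer is shut: in the wrist view the top edge, face and knob are at rows 134, 149 and 180, with the same spacing as before it was opened. The scene view shows the standing things unmoved, and the robot is clear of everything.

```bash
python3 -c "
from workcell import *
print(job_done(), state()['time_s'])"
```

```text
the job is handed in; nothing more can be done
the job is handed in; nothing more can be done
```

The spice jar is in the middle cradle and the drawer is shut. I handed the job in at about 18 s of the 64 s allowed, and no verdict was given.

- **Drawer out:** I pinched the knob from above and pulled it 125.6 mm.
- **Jar placed:** I lowered the jar until the wrist felt 8.5 N upward with almost no moment, held it there, then eased off and let go. The picture taken before closing showed it lying flat, straight and about 1 mm from the cradle's centre along its length.
- **Drawer shut:** I pushed by the knob to its stop, where resistance was about 10 N. In the wrist picture the knob, drawer face and cabinet edge have the same spacing as before it was opened.
- **Other things:** the side jars were still in their cradles in the last view into the drawer. The mill, standing jar and salt shaker are where they were, and the gripper is clear, about 150 mm above the knob.

No check failed, but two things are less certain:

- **Height readings:** my picture-based estimates of the cradle's height ranged from 43 to 65 mm, so I relied on the contact force instead. Contact put the jar's axis at about 49 mm, against 46–48 mm from my best picture measurement, and the measured TCP position varied by 1–2 mm.
- **After closing:** the jar can't be seen with the drawer shut, so its final rest is inferred from the picture before closing and the smooth push.

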